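Wind and start the chocolate counter's clockwork carousel

ROBOT

A 7-joint arm with a two-finger parallel gripper is mounted at the origin on the work surface. World frame = base frame: x ahead of the robot, y to its left, z up, the work surface at z = 0. Lengths are in m, angles in rad, forces in N, time in s.
With the tool pointing down it reaches from about 0.425 to 0.825 m from the base axis. Payload 3.6 kg.
Tool frame: the origin (TCP) lies at the very end of the fingers, on their centre line; the grasp point (between the pads) lies 19 mm behind it; z points along the fingers, y is the line along which they close (so a half turn about z gives the same grasp; the last joint's range is limited). The gripper opens to 85 mm and grips with 20 to 120 N. Pads are 22 mm wide; open, the fingers measure 114 mm over their backs; the gripper's body (76 mm by 85 mm) begins 54 mm behind the grasp point. The pads swing forward as they close: fully open they stand 13 mm farther back than shut.
Start: joints at [1.282, 0.615, -0.013, 1.423, 0.008, 1.103, -0.04], TCP at [0.168, -0.628, 0.202] pointing down, gripper open.
Joint ranges: [-3.12, 3.12], [-0.3, 2.06], [-1.34, 1.32], [0.26, 2.42], [-1.36, 4.5], [0.01, 1.98], [-2.84, 2.84]. Speed limits (rad/s): [2.79, 2.79, 3.14, 3.14, 3.14, 3.14, 3.14].

INTERFACE

Orientations are given as [roll, pitch, yaw] about the fixed x, y, z axes, in that order (R = Rz(yaw) Ry(pitch) Rx(roll)).
In Python, from station import env, get_image gives the robot as it stands.
- The arm moves only by the shell command python3 -m creep 'ROWS' [FORCE]. ROWS is JSON, a list of rows, each a list of 7 numbers: the turn, a rotation vector about the tool's x, y, z scaled (see below), then the shift along the tool's x, y, z scaled (see below), then the closure, from 0 (fully open) to 1 (shut). A call has 1 to 5 rows; each row is the pose to reach, as a shift and turn from the pose commanded when the call began, along the tool's axes at that moment; what a row does not reach only later rows make up. The controller multiplies each number of a shift by 100 mm and each number of a turn by 45 degrees. A row lasts 1/8 s, in which the tool goes at most 62.5 mm and 10.7 degrees, less where a joint would pass 70% of its speed; a pose out of reach is approached as far as the arm can. A call with a number of a shift or a turn outside -1 to 1 is refused whole. A call with a gripper value outside its range is refused whole. The fingers move at their own pace and stop on an object; FORCE is the grip in N (left out, the last holds). Time passes only in rows, so rows that repeat a pose let the fingers close. It gives the time, the measured TCP pose, the force, the opening and the grip force at its end, in the units of the state.
- env.state(): the state, without advancing time (a new reading comes with each control period).
- get_image(name): name is "scene" or "side" or "wrist"; returns a dict with "frame" (384x512x3 uint8, red, green, blue), "fx", "fy", "cx", "cy" (pixels), "D" ([k1, k2, p1, p2, k3] as OpenCV has them; the pictures are not rectified), "R" (3x3) and "t" (3): a world point X has camera coordinates R X + t; the wrist camera has in their place "T_tool_cam" (4x4, takes a point from camera to tool coordinates, whose origin is the TCP and whose axes are the flange's). Camera axes: x right, y down, z forward; pixel columns grow to the right and rows downward; lengths in m; the calibration is good to about 2 mm. A picture is of the moment at which its call begins: read the wrist's pose just before it. There is no depth.
- env.job_done(): hands the job in; it is judged then, once.
The state is a dict: "t": time; "qpos": joint angles; "dq": joint speeds; "joint_torque": joint torques, N m; "tool_pos": TCP position; "orientation": TCP orientation; "force": force on the tool from outside, world axes, zero at the start; "ft_torque": the same for the moment, N m; "finger_gap": finger opening in m; "finger_force": force on a finger pad.
Only numpy, scipy, OpenCV 4.12 (cv2) and the standard library are available. Lean on these libraries where they do the work, as an engineer would, in place of code of your own. Each camera call takes 0.05 s, during which the arm holds its last target. There are 200 camera calls.

TASK

Get the chocolate counter's clockwork display carousel going: wind the brass key on top clockwise until it is fully wound and will turn no further, in as many partial turns as you need, while the carousel is still held. Then press the start pedal at its foot all the way down to its stop and let it spring back up, so that the carousel turns by itself until the spring has run down. Do not push or tip any of the goods standing around it.

Things in the scene. Friction and masses are not known exactly. Their poses are not given: they have to be found in the camera images.
- stand: Fixed display carousel; origin on the counter on its vertical axis. Steel foot 210 mm across; wooden disc 224 mm across, top 70 mm high, its dummy chocolates up to 92 mm; central column 62 mm across up to 143 mm, winding key above it. The pedal sticks out below the disc along this frame's -y axis, to 205 mm from the axis.
- key_grip (a point): Centre of the brass key's upright two-lobed plate handle, on the carousel's axis, 180 mm above the counter. The plate is 92 mm long (point x axis), 14 mm thick (point y axis: close the fingers along it) and spans heights 158 to 202 mm (162 to 198 mm at its middle). It turns with the key and looks the same after half a turn. Below it is only a thin shaft down to 143 mm.
- key (a joint): Angle wound on the key, rad: 6.2 at the hard stop (fully wound), 0 to 1.0 at the start. It grows as the key is turned clockwise seen from above. It needs about 0.2 N m at first and 0.3 N m near the end; a drag clutch keeps it where it is let go.
- carousel (a joint): Mainspring tension, rad: how far the disc lags behind the key; 0 = run down. The disc follows the key until the key is at 1.3, then its pin meets the pedal's tooth and tension grows with the key, to 4.9 fully wound. With the pedal pressed past about 0.11 rad the tooth is clear and the disc turns clockwise by itself; tension is back at 0 in about 3 s.
- pedal (a joint): Pedal angle, rad: 0 = up (rest), 0.18 = down on its stop. Sprung: about 4 N on the pad starts it, about 8 N holds it on the stop; it springs up when let go.
- pedal_pad (a point): Centre of the top of the pedal's rubber pad, 54 x 42 mm (42 mm along the stand's y), 180 mm from the carousel's axis along the stand's -y axis; 46 mm above the counter at rest, about 20 mm on the stop (it swings about a level hinge 38 mm high, 36 mm from the axis).
- gift_box: Bystander: flat white gift box, 94 x 154 x 40 mm, loose; origin at the centre of its underside
- tin: Bystander: round aluminium tin, 76 mm across, 56 mm high, loose; origin at the centre of its underside
- tablets: Bystander: stack of three chocolate tablets in wrappers, 82 x 161 x 30 mm, loose; origin at the centre of its underside
- sign: Bystander: small blank black sign standing upright on a foot, 76 mm wide, 62 mm high, loose; origin at the centre of its underside
- jar: Bystander: jar of sugared almonds with a steel lid, 84 mm across, 114 mm high, loose; origin at the centre of its underside
- tongs: Bystander: steel serving tongs lying flat, 200 mm long, loose; origin on the table near their middle
- bowl: Bystander: white bowl, 110 mm across, 50 mm high, loose; origin at the centre of its underside

How it is judged:
By the outcome, as a careful person would: the job done as asked, in the order asked, and still so for the second after the job is handed in, with the robot touching nothing.
It also fails if it takes over 64 s, if anything falls off the work surface, if the arm or the gripper's body presses on something with over 40 N, if the wrist force passes 120 N, or if a joint passes its speed limit or range.

## Working session

There is one attempt and no reset: what is moved stays moved. The work goes in short steps, Python scripts to look and compute and a shell command to move; the robot and the scene stay as the last step left them, time stands still between calls to the robot, and variables do not carry over. Pictures are saved under pics/ and viewed, at most 10 in all, crops included, and the job is handed in when it is done.

```bash
mkdir -p pics; ls; python3 - <<'E'
from station import env,get_image
import cv2,numpy as np
s=env.state();print({k:np.round(v,3).tolist() for k,v in s.items()})
ims=[get_image(n) for n in("scene","side")]
for n,i in zip(("scene","side"),ims):
    f=cv2.cvtColor(i["frame"],cv2.COLOR_RGB2BGR)
    cv2.imwrite(f"pics/{n}1.png",cv2.resize(f,(800,600)))
    print(n,-np.array(i["R"]).T@i["t"],i["fx"],i["D"])
E
```

```text
pics
{'t': 0.0, 'qpos': [1.282, 0.616, -0.013, 1.425, 0.008, 1.103, -0.04], 'dq': [0.001, -0.001, 0.0, -0.001, 0.001, 0.001, 0.0], 'joint_torque': [0.0, -46.921, 0.259, -17.103, 0.01, 0.01, 0.0], 'tool_pos': [0.168, -0.627, 0.201], 'orientation': [-3.139, 0.0, 0.262], 'force': [0.178, -0.194, -0.592], 'ft_torque': [-0.005, 0.067, 0.01], 'finger_force': 0.0, 'finger_gap': 0.086}
scene [0.90271403 0.56476727 0.84080789] 348.27835030595855 [-0.05775765  0.          0.          0.          0.        ]
side [-0.22116062  0.9928396   1.18721987] 466.2226081697859 [-0.18187  0.       0.       0.       0.     ]
```

View pics/scene1.png

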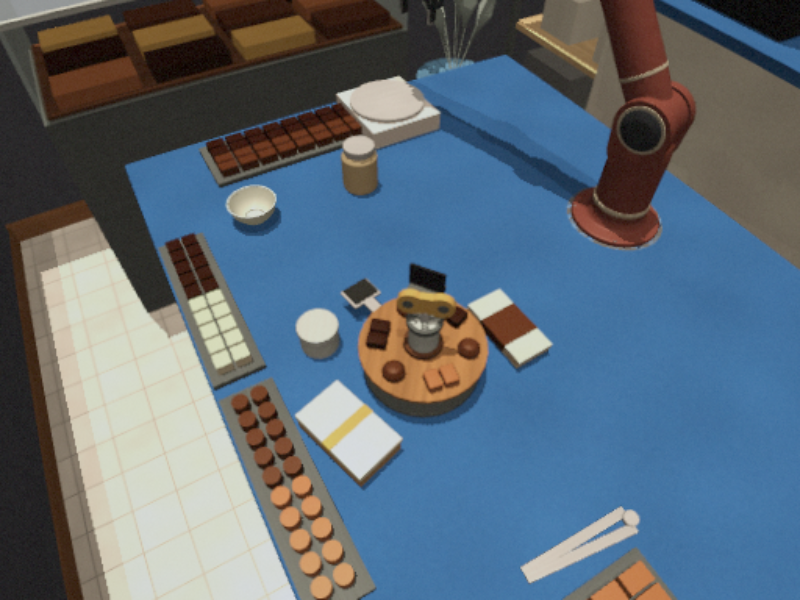

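View pics/side1.png

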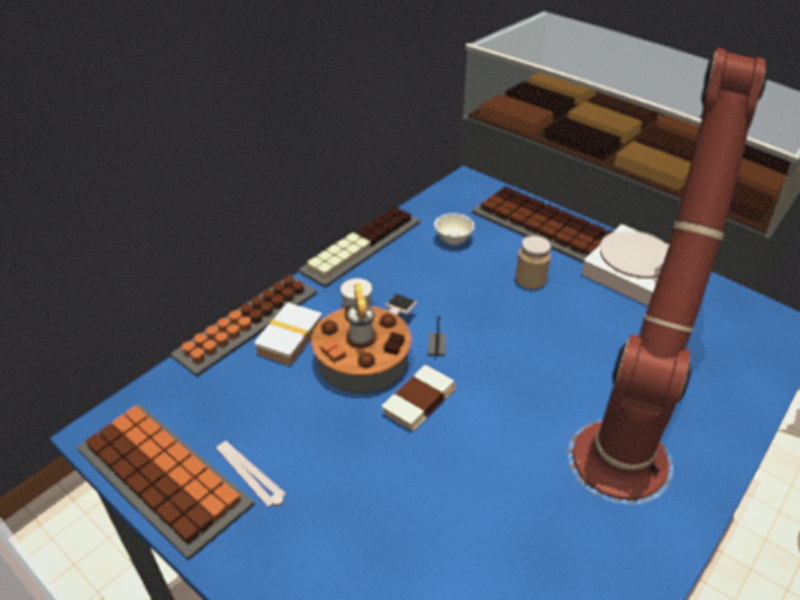

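Scene: carousel with the key at about (426,304) and the pedal pad at (360,292). Side: key at (360,300), pad at (402,303). The sign stands near the pedal, with the tin beside it. I'll enlarge both.

```bash
python3 - <<'E'
import cv2,numpy as np
a=cv2.imread("pics/scene1.png");b=cv2.imread("pics/side1.png")
# crop 266x200 regions -> 3x
A=cv2.resize(a[240:420,290:490],None,fx=2,fy=2,interpolation=3)
A=cv2.resize(a[235:435,335:500],(660//2*1+70,485),interpolation=3)
B=cv2.resize(b[270:400,300:460],(400,325),interpolation=3)
A=cv2.resize(a[250:410,330:490],(400,400),interpolation=3)
c=np.zeros((400,800,3),np.uint8);c[:,:400]=A;c[:325,400:]=B
cv2.imwrite("pics/crop1.png",c)
E
```

```text
(no output)
```

View pics/crop1.png

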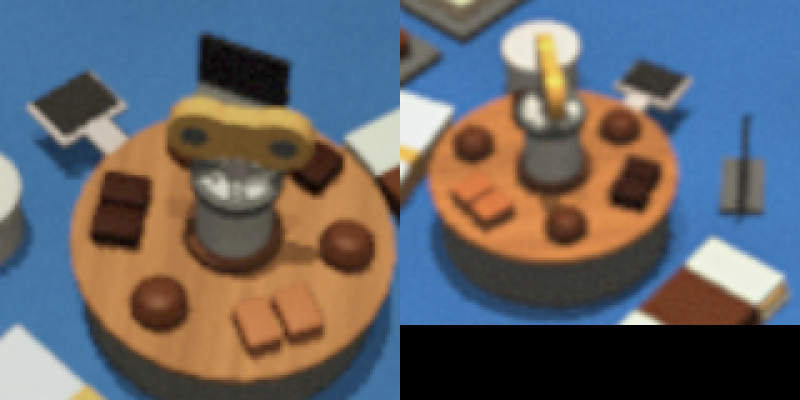

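The scene half of the crop shows the plate centred at (241,130), its ends at (167,130) and (315,133), and the pad at (78,105). The side half shows the plate at (149,75) and the pad at (255,84).

```bash
cat >h.py <<'E'
import cv2,numpy as np
from station import env,get_image
def ray(i,uv):
    K=np.array([[i["fx"],0,i["cx"]],[0,i["fy"],i["cy"]],[0,0,1.]])
    p=cv2.undistortPoints(np.array([[uv]],float),K,np.array(i["D"]))[0,0]
    R=np.array(i["R"]);return -R.T@np.array(i["t"]),R.T@np.array([p[0],p[1],1])
def onz(i,uv,z):
    o,d=ray(i,uv);return o+d*(z-o[2])/d[2]
def tri(r):
    A=sum(np.eye(3)-np.outer(d,d)/(d@d) for o,d in r);b=sum((np.eye(3)-np.outer(d,d)/(d@d))@o for o,d in r)
    return np.linalg.solve(A,b)
def proj(i,X):
    K=np.array([[i["fx"],0,i["cx"]],[0,i["fy"],i["cy"]],[0,0,1.]])
    return cv2.projectPoints(np.array(X,float).reshape(-1,3),cv2.Rodrigues(np.array(i["R"]))[0],np.array(i["t"]),K,np.array(i["D"]))[0][:,0]
E
python3 - <<'E'
from h import *
np.set_printoptions(precision=4,suppress=True)
a=get_image("scene");b=get_image("side")
k=.64
sc=lambda u,v:((330+u/2.5+.5)*k-.5,(250+v/2.5+.5)*k-.5)
sd=lambda u,v:((300+u/2.5+.5)*k-.5,(270+v/2.5+.5)*k-.5)
print("key",onz(a,sc(241,130),.18),onz(b,sd(149,75),.18),tri([ray(a,sc(241,130)),ray(b,sd(149,75))]))
print("ends",onz(a,sc(167,130),.18),onz(a,sc(315,133),.18))
print("pad",onz(a,sc(78,105),.046),onz(b,sd(255,84),.046),tri([ray(a,sc(78,105)),ray(b,sd(255,84))]))
f=lambda i,u,v,z:onz(i,(u*k,v*k),z)
for n,i,u,v,z in [("sign foot side",b,437,350,0),("sign top side",b,438,320,.062),("sign top scene",a,430,268,.062),("tin",a,318,318,.056),("gift",a,349,425,.04),("gift",b,289,326,.04),("tabl",a,509,322,.03),("tabl",b,419,393,.03),("jar",a,360,147,.114)]: print(n,f(i,u,v,z))
E
```

```text
key [0.5962 0.1256 0.18  ] [0.5977 0.1284 0.18  ] [0.5972 0.1279 0.1812]
ends [0.6365 0.1031 0.18  ] [0.557  0.1502 0.18  ]
pad [ 0.6297 -0.0447  0.046 ] [ 0.62   -0.0431  0.046 ] [ 0.6267 -0.0515  0.037 ]
sign foot side [ 0.4841 -0.0095  0.    ]
sign top side [ 0.5064 -0.0376  0.062 ]
sign top scene [ 0.491  -0.0208  0.062 ]
tin [ 0.7292 -0.0197  0.056 ]
gift [0.7713 0.1891 0.04  ]
gift [0.7729 0.1863 0.04  ]
tabl [0.4166 0.143  0.03  ]
tabl [0.4147 0.1456 0.03  ]
jar [ 0.4625 -0.3704  0.114 ]
```

```bash
python3 -m creep '[[0,0,0,0,0,-0.5,0],[0,0,0,0,0,-1,0],[0,0,0,0,0,-1,0]]' 80
python3 -m creep '[[0,0,0,0.5,-0.35,0,0],[0,0,0,1,-0.7,0,0],[0,0,0,1,-0.7,0,0]]'
python3 -m creep '[[0,0,0,0.5,-0.35,0,0],[0,0,0,1,-0.7,0,0],[0,0,0,1,-0.7,0,0]]'
python3 -m creep '[[0,0,0,0.5,-0.35,0,0],[0,0,0,1,-0.7,0,0],[0,0,0,1,-0.7,0,0]]'
python3 -c "
from h import *
s=env.state();print(s['qpos'],s['tool_pos'],s['orientation'])"
```

```text
t: 0.57
tool_pos: [0.1689, -0.6302, 0.307]
orientation: [3.131, -0.0, 0.262]
force: [0.1, -0.6, 0.1]
finger_gap: 0.0855
finger_force: 0.0
t: 0.95
tool_pos: [0.2525, -0.5291, 0.3013]
orientation: [-3.138, -0.004, 0.273]
force: [-0.8, 0.0, 0.8]
finger_gap: 0.0852
finger_force: 0.0
t: 1.32
tool_pos: [0.3297, -0.436, 0.3013]
orientation: [-3.139, -0.003, 0.273]
force: [-0.0, -1.0, -0.7]
finger_gap: 0.0851
finger_force: 0.0
t: 1.7
tool_pos: [0.4071, -0.3428, 0.3012]
orientation: [-3.139, -0.002, 0.272]
force: [-0.0, -1.3, -1.1]
finger_gap: 0.0855
finger_force: 0.0
[ 0.73244196  0.34691376 -0.10251424  1.59996587  0.0337404   1.19756335
 -0.67515066] [ 0.40714643 -0.3427869   0.30122548] [-3.13874044e+00 -2.06627120e-03  2.71985933e-01]
```

```bash
python3 -m creep '[[0,0,0,0.39,-0.5,0,0],[0,0,0,0.78,-1,0,0],[0,0,0,0.78,-1,0,0]]' 80
python3 -m creep '[[0,0,0,0.39,-0.5,0,0],[0,0,0,0.78,-1,0,0],[0,0,0,0.78,-1,0,0]]'
python3 -m creep '[[0,0,0,0.39,-0.5,0,0],[0,0,0,0.78,-1,0,0],[0,0,0,0.78,-1,0,0]]'
python3 -m creep '[[0,0,0,0.39,-0.5,0,0],[0,0,0,0.78,-1,0,0],[0,0,0,0.78,-1,0,0]]'
python3 -m creep '[[0,0,-0.2,0,0,0,0],[0,0,-0.4,0,0,0,0],[0,0,-0.6,0,0,0,0],[0,0,-0.8,0,0,0,0],[0,0,-1,0,0,0,0]]'
python3 -m creep '[[0,0,-0.2,0,0,0,0],[0,0,-0.4,0,0,0,0],[0,0,-0.6,0,0,0,0],[0,0,-0.8,0,0,0,0],[0,0,-1,0,0,0,0]]'
python3 -m creep '[[0,0,-0.2,0,0,0,0],[0,0,-0.4,0,0,0,0],[0,0,-0.6,0,0,0,0],[0,0,-0.8,0,0,0,0],[0,0,-0.96,0,0,0,0]]'
python3 -c "
from h import *
s=env.state();print(s['qpos'],s['tool_pos'],s['orientation'])
i=get_image('wrist');np.set_printoptions(precision=4,suppress=True);print(i['T_tool_cam'],i['fx'],i['cx'],i['cy'])
cv2.imwrite('pics/w1.png',cv2.resize(i['frame'][:,:,::-1],(800,600)))"
```

```text
t: 2.08
tool_pos: [0.4547, -0.2263, 0.3015]
orientation: [-3.139, -0.001, 0.271]
force: [0.4, -1.3, 0.4]
finger_gap: 0.0851
finger_force: 0.0
t: 2.45
tool_pos: [0.5038, -0.1099, 0.3014]
orientation: [-3.139, -0.001, 0.27]
force: [-1.0, -0.2, -0.2]
finger_gap: 0.0857
finger_force: 0.0
t: 2.82
tool_pos: [0.553, 0.0065, 0.301]
orientation: [-3.139, 0.0, 0.269]
force: [-0.6, -0.8, 0.1]
finger_gap: 0.0852
finger_force: 0.0
t: 3.2
tool_pos: [0.6019, 0.1228, 0.3003]
orientation: [-3.139, 0.001, 0.267]
force: [-1.1, -0.7, 0.1]
finger_gap: 0.0852
finger_force: 0.0
t: 3.82
tool_pos: [0.602, 0.1143, 0.3012]
orientation: [3.14, 0.004, 1.047]
force: [0.0, -0.2, 0.2]
finger_gap: 0.0855
finger_force: 0.0
t: 4.45
tool_pos: [0.6021, 0.1143, 0.3011]
orientation: [-3.14, 0.004, 1.832]
force: [-1.1, 0.8, -0.6]
finger_gap: 0.0853
finger_force: 0.0
t: 5.08
tool_pos: [0.6022, 0.1143, 0.3009]
orientation: [-3.138, 0.002, 2.585]
force: [0.4, 0.1, 0.1]
finger_gap: 0.0857
finger_force: 0.0
[ 0.22669854  0.59005723 -0.8234239   1.35926615  0.43226198  1.37725325
  0.42035827] [0.60223276 0.11432057 0.30085343] [-3.13758856e+00  1.51850023e-03  2.58515212e+00]
[[ 0.0002 -0.9493 -0.3145  0.0815]
 [ 1.      0.0004 -0.0006 -0.0008]
 [ 0.0007 -0.3145  0.9493 -0.1729]
 [ 0.      0.      0.      1.    ]] 309.24326551798856 254.75204571835445 193.66508293214153
```

View pics/w1.png

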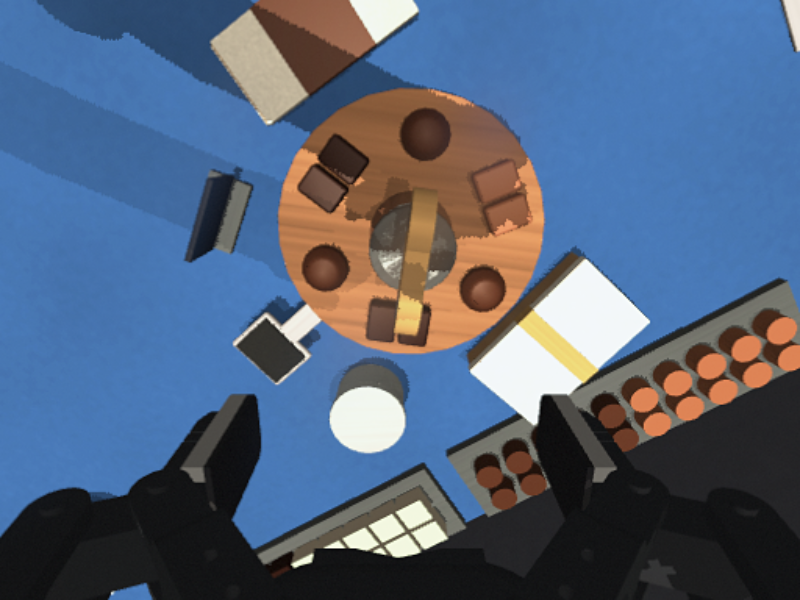

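The wrist view shows the plate's upper edge running from (424,188) to (409,335). The pad's rubber centre is at (272,348), the tin's top at (368,419), and the sign is off to the left at (222,215).

```bash
cat >>h.py <<'E'
from scipy.spatial.transform import Rotation as Ro
def wrist():
    s=env.state();i=get_image("wrist");T=np.eye(4);T[:3,:3]=Ro.from_euler("xyz",s["orientation"]).as_matrix();T[:3,3]=s["tool_pos"]
    M=np.linalg.inv(T@np.array(i["T_tool_cam"]));i["R"]=M[:3,:3];i["t"]=M[:3,3];return i
E
python3 - <<'E'
from h import *
np.set_printoptions(precision=4,suppress=True)
i=wrist();g=lambda u,v,z:onz(i,(u*.64,v*.64),z)
a,b=g(424,188,.201),g(409,335,.201)
print("ends",a,b,(a+b)/2,np.linalg.norm(a-b),np.degrees(np.arctan2(*(a-b)[1::-1])))
print("pad",g(272,348,.046),"disc",g(411,221,.07),"tin",g(368,419,.056),"sign",g(222,170,.062),g(186,261,.062))
print(env.state()["tool_pos"],np.degrees(env.state()["orientation"][2]))
E
```

```text
ends [0.5601 0.1556 0.201 ] [0.6303 0.1032 0.201 ] [0.5952 0.1294 0.201 ] 0.08764198026929311 143.25695742657925
pad [ 0.6281 -0.047   0.046 ] disc [0.5906 0.1319 0.07  ] tin [ 0.7376 -0.0068  0.056 ] sign [0.4739 0.0206 0.062 ] [ 0.5181 -0.0542  0.062 ]
[0.6022 0.1148 0.3008] 147.8835518585719
```

```bash
python3 -m creep '[[0,0,0.07,0.13,0.09,0,0],[0,0,0.07,0.13,0.09,0.4,0],[0,0,0.07,0.13,0.09,0.8,0],[0,0,0.07,0.13,0.09,0.8,0]]' 80
python3 -m creep '[[0,0,0,0,0,0.2,0],[0,0,0,0,0,0.4,0],[0,0,0,0,0,0.56,0],[0,0,0,0,0,0.56,0]]'
python3 -c "
from h import *
i=wrist();f=i['frame']
s=get_image('scene')['frame'][150:270,210:320]
cv2.imwrite('pics/w2.png',np.hstack([cv2.resize(f,(512,384)),cv2.resize(s,(288,384))])[:,:,::-1])"
```

```text
t: 5.68
tool_pos: [0.5938, 0.1299, 0.2184]
orientation: [-3.133, -0.003, 2.527]
force: [-0.3, -0.2, 0.1]
finger_gap: 0.0851
finger_force: 0.0
t: 6.18
tool_pos: [0.5952, 0.1333, 0.1656]
orientation: [-3.14, -0.0, 2.53]
force: [0.3, 0.0, 0.3]
finger_gap: 0.0856
finger_force: 0.0
```

View pics/w2.png

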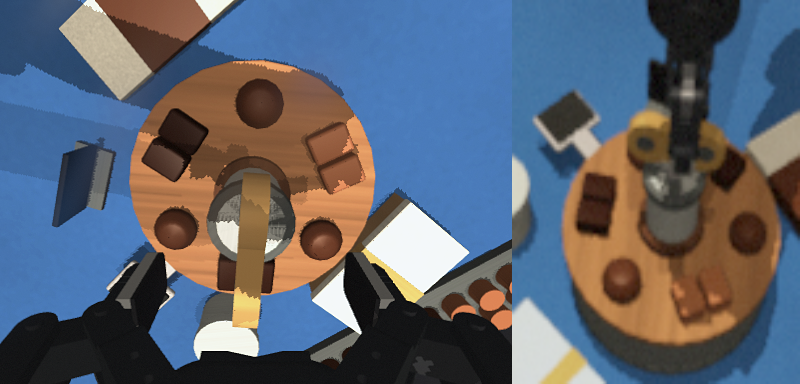

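The plate is between the open pads, with its ends at (257,174) and (245,327) in wrist pixels.

```bash
python3 - <<'E'
from h import *
np.set_printoptions(precision=4,suppress=True)
i=wrist();s=env.state()
a,b=onz(i,(257,174),.201),onz(i,(245,327),.201)
print(a,b,(a+b)/2,np.linalg.norm(a-b),np.degrees(np.arctan2(*(a-b)[1::-1])),np.degrees(s["orientation"][2]))
R=Ro.from_euler("xyz",s["orientation"]).as_matrix();print(R.T@((a+b)/2-s["tool_pos"]),s["qpos"])
E
```

```text
[0.559  0.1603 0.201 ] [0.6268 0.1051 0.201 ] [0.5929 0.1327 0.201 ] 0.08744174405309751 140.80538008558003 145.02138788379452
[ 0.0014 -0.0032 -0.0339] [ 0.1768  0.6897 -0.7587  1.5764  0.5185  1.0839  0.2459]
```

```bash
python3 -m creep '[[0,0,0.09,0.01,-0.02,0,0.3],[0,0,0.09,0.01,-0.02,0,0.7],[0,0,0.09,0.01,-0.02,0,1],[0,0,0.09,0.01,-0.02,0,1],[0,0,0.09,0.01,-0.02,0,1]]' 80
python3 -m creep '[[0,0,0,0,0,0,1],[0,0,0,0,0,0,1],[0,0,0,0,0,0,1]]'
python3 -c "
from h import *
s=env.state();print(s['qpos'],s['ft_torque'])"
```

```text
t: 6.95
tool_pos: [0.5928, 0.1325, 0.1664]
orientation: [-3.14, 0.0, 2.461]
force: [-2.8, -1.3, 5.1]
finger_gap: 0.01
finger_force: 78.3
t: 7.32
tool_pos: [0.5928, 0.1325, 0.1664]
orientation: [-3.14, 0.0, 2.461]
force: [-3.1, -2.0, 5.4]
finger_gap: 0.0099
finger_force: 78.4
[ 0.17065192  0.68153603 -0.74037895  1.58477956  0.50496286  1.07645973
  0.18608217] [-0.45766608  0.66419857 -0.0743487 ]
```

```bash
python3 -m creep '[[0,0,0.2,0,0,0,1],[0,0,0.4,0,0,0,1],[0,0,0.6,0,0,0,1],[0,0,0.8,0,0,0,1],[0,0,1,0,0,0,1]]' 80
python3 -c "
from h import *
s=env.state();print(s['qpos'],s['ft_torque'])"
python3 -m creep '[[0,0,0.2,0,0,0,1],[0,0,0.4,0,0,0,1],[0,0,0.6,0,0,0,1],[0,0,0.8,0,0,0,1],[0,0,1,0,0,0,1]]' 80
python3 -c "
from h import *
s=env.state();print(s['qpos'],s['ft_torque'])"
```

```text
t: 7.95
tool_pos: [0.598, 0.1355, 0.1665]
orientation: [3.13, -0.004, 1.673]
force: [9.0, 1.5, -5.1]
finger_gap: 0.0101
finger_force: 78.8
[ 0.05758058  0.63381442 -0.53016186  1.58438496  0.36074757  1.00951104
 -0.47569995] [ 0.5581976  -1.75037543  0.36950758]
t: 8.57
tool_pos: [0.6043, 0.134, 0.1666]
orientation: [3.126, -0.019, 0.887]
force: [18.3, 1.2, -11.6]
finger_gap: 0.0097
finger_force: 78.9
[-0.06511738  0.6037892  -0.31350189  1.58367392  0.21882326  0.96417929
 -1.13193888] [ 0.17978536 -3.96442363  0.39740575]
```

The tool's drift shows I gripped about 8 mm off centre, which puts the axis near (0.599, 0.1275). I'll regrip on centre.

```bash
python3 -m creep '[[0,0,0,0,0,0,0.4],[0,0,0,0,0,0,0.4],[0,0,0,0,0,0,0.4]]'
python3 -c "
from h import *
s=env.state();print(s['qpos'],s['ft_torque'])
R=Ro.from_euler('xyz',s['orientation']).as_matrix();print(R.T@(np.array([.599,.1275,.1665])-s['tool_pos']))
i=wrist();c=get_image('scene')['frame'][150:270,210:320]
cv2.imwrite('pics/w3.png',np.hstack([cv2.resize(i['frame'],(512,384)),cv2.resize(c,(288,384))])[:,:,::-1])"
```

```text
t: 8.95
tool_pos: [0.5926, 0.1338, 0.1656]
orientation: [-3.141, 0.0, 0.891]
force: [0.1, 0.3, 0.0]
finger_gap: 0.0511
finger_force: 0.0
[-0.06459221  0.60063147 -0.31812336  1.59370014  0.21320438  0.98236552
 -1.1290716 ] [0.06168653 0.00781754 0.0134047 ]
[-0.0008295   0.00894017 -0.00087124]
```

View pics/w3.png

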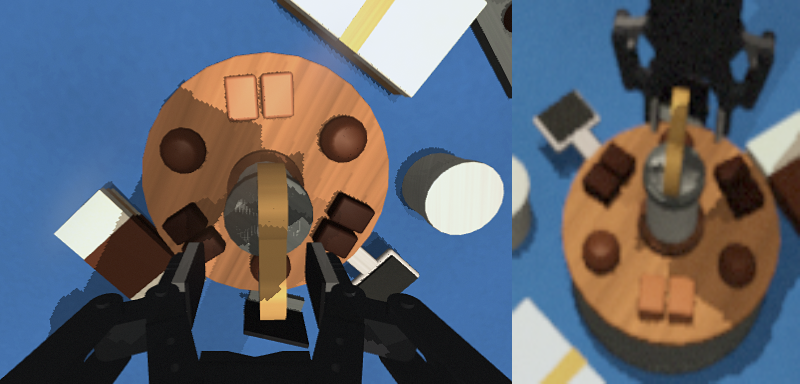

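```bash
python3 -m creep '[[0,0,0,0,0.09,0,0.4],[0,0,0,0,0.09,0,0.5],[0,0,0,0,0.09,0,1],[0,0,0,0,0.09,0,1],[0,0,0,0,0.09,0,1]]' 80
python3 -m creep '[[0,0,0.2,0,0,0,1],[0,0,0.4,0,0,0,1],[0,0,0.6,0,0,0,1],[0,0,0.8,0,0,0,1],[0,0,1,0,0,0,1]]' 80
python3 -m creep '[[0,0,0.2,0,0,0,1],[0,0,0.4,0,0,0,1],[0,0,0.6,0,0,0,1],[0,0,0.8,0,0,0,1],[0,0,0.8,0,0,0,1]]' 80
python3 -c "
from h import *
s=env.state();print(s['qpos'],s['ft_torque'])"
```

```text
t: 9.68
tool_pos: [0.5997, 0.128, 0.1661]
orientation: [-3.141, 0.0, 0.891]
force: [-2.2, 0.8, 2.2]
finger_gap: 0.0096
finger_force: 78.3
t: 10.3
tool_pos: [0.6001, 0.1274, 0.1662]
orientation: [3.141, -0.0, 0.101]
force: [-1.6, -0.9, 2.2]
finger_gap: 0.0099
finger_force: 78.6
t: 10.92
tool_pos: [0.6, 0.1268, 0.1661]
orientation: [3.14, -0.001, -0.522]
force: [-2.1, -1.7, 2.9]
finger_gap: 0.0097
finger_force: 78.6
[-0.2895609   0.59139307  0.0737526   1.58452791 -0.04787036  0.96812868
 -2.29358572] [-0.42274288  0.43827421  0.12225126]
```

```bash
python3 -m creep '[[0,0,0,0,0,0,0.4],[0,0,0,0,0,0,0.2],[0,0,0,0,0,0,0],[0,0,0,0,0,-0.4,0],[0,0,0,0,0,-0.7,0]]' 
python3 -m creep '[[0,0,-0.2,0,0,0,0],[0,0,-0.4,0,0,0,0],[0,0,-0.6,0,0,0,0],[0,0,-0.8,0,0,0,0],[0,0,-1,0,0,0,0]]'
python3 -m creep '[[0,0,-0.2,0,0,0,0],[0,0,-0.4,0,0,0,0],[0,0,-0.6,0,0,0,0],[0,0,-0.8,0,0,0,0],[0,0,-1,0,0,0,0]]'
python3 -m creep '[[0,0,-0.2,0,0,0,0],[0,0,-0.4,0,0,0,0],[0,0,-0.6,0,0,0,0],[0,0,-0.8,0,0,0,0],[0,0,-1,0,0,0,0]]'
python3 -m creep '[[0,0,-0.2,0,0,0,0],[0,0,-0.4,0,0,0,0],[0,0,-0.6,0,0,0,0],[0,0,-0.8,0,0,0,0],[0,0,-1,0,0,0,0]]'
python3 -c "
from h import *
s=env.state();print(s['qpos'],s['tool_pos'],s['orientation'])
R=Ro.from_euler('xyz',s['orientation']).as_matrix();print(R.T@(np.array([.600,.1272,.1662])-s['tool_pos']))"
```

```text
t: 11.55
tool_pos: [0.6006, 0.1278, 0.2371]
orientation: [-3.141, -0.001, -0.523]
force: [1.0, -0.4, 0.2]
finger_gap: 0.0855
finger_force: 0.0
t: 12.18
tool_pos: [0.6003, 0.1277, 0.2358]
orientation: [-3.141, -0.0, 0.267]
force: [-0.7, 0.6, -1.0]
finger_gap: 0.0856
finger_force: 0.0
t: 12.8
tool_pos: [0.6003, 0.1276, 0.2358]
orientation: [-3.142, -0.0, 1.053]
force: [-0.3, 0.4, 0.0]
finger_gap: 0.0857
finger_force: 0.0
t: 13.42
tool_pos: [0.6003, 0.1275, 0.2358]
orientation: [3.141, -0.0, 1.838]
force: [0.4, -0.1, 0.1]
finger_gap: 0.0854
finger_force: 0.0
t: 14.05
tool_pos: [0.6004, 0.1274, 0.2358]
orientation: [3.141, 0.0, 2.623]
force: [-1.0, -0.1, -0.5]
finger_gap: 0.0855
finger_force: 0.0
[ 0.17391598  0.61805195 -0.73573767  1.47195558  0.42744502  1.21605165
  0.43365526] [0.60038172 0.12740582 0.23579912] [3.14124741e+00 3.22866411e-05 2.62300260e+00]
[ 0.00023176 -0.00039199  0.06959898]
```

```bash
python3 -m creep '[[0,0,0,0,0,0.4,0],[0,0,0,0,0,0.7,0],[0,0,0,0,0,0.7,0.5],[0,0,0,0,0,0.7,1],[0,0,0,0,0,0.7,1]]' 80
python3 -m creep '[[0,0,0,0,0,0,1],[0,0,0,0,0,0,1]]' 80
python3 -m creep '[[0,0,0.2,0,0,0,1],[0,0,0.4,0,0,0,1],[0,0,0.6,0,0,0,1],[0,0,0.8,0,0,0,1],[0,0,1,0,0,0,1]]' 80
python3 -m creep '[[0,0,0.2,0,0,0,1],[0,0,0.4,0,0,0,1],[0,0,0.6,0,0,0,1],[0,0,0.8,0,0,0,1],[0,0,1,0,0,0,1]]' 80
python3 -m creep '[[0,0,0.2,0,0,0,1],[0,0,0.4,0,0,0,1],[0,0,0.6,0,0,0,1],[0,0,0.7,0,0,0,1]]' 80
python3 -c "
from h import *
s=env.state();print(s['qpos'],s['ft_torque'])"
```

```text
t: 14.68
tool_pos: [0.6013, 0.1283, 0.1676]
orientation: [3.139, 0.002, 2.618]
force: [0.0, 0.5, 0.2]
finger_gap: 0.0318
finger_force: 0.0
t: 14.92
tool_pos: [0.6002, 0.1267, 0.1674]
orientation: [-3.14, 0.002, 2.618]
force: [-2.2, -1.9, 4.3]
finger_gap: 0.0087
finger_force: 78.6
t: 15.55
tool_pos: [0.5995, 0.1261, 0.1674]
orientation: [-3.14, 0.003, 1.828]
force: [-3.7, -2.0, 5.7]
finger_gap: 0.0088
finger_force: 79.1
t: 16.18
tool_pos: [0.5986, 0.1262, 0.1673]
orientation: [-3.141, 0.004, 1.043]
force: [-4.2, -3.4, 7.0]
finger_gap: 0.0085
finger_force: 79.7
t: 16.68
tool_pos: [0.5981, 0.1266, 0.1673]
orientation: [3.141, 0.004, 0.496]
force: [-5.6, -2.3, 7.1]
finger_gap: 0.0086
finger_force: 79.8
[-0.16808298  0.59134951 -0.12704022  1.58094332  0.08684992  0.97898063
 -1.39719102] [-0.58149922  1.28949448  0.2953199 ]
```

```bash

python3 -m creep '[[0,0,0.1,0,0,0,1],[0,0,0.2,0,0,0,1]]' 80 | grep ori;python3 -c "
from h import *
print(env.state()['ft_torque'])"
python3 -m creep '[[0,0,0.1,0,0,0,1],[0,0,0.2,0,0,0,1]]' 80 | grep ori;python3 -c "
from h import *
print(env.state()['ft_torque'])"
python3 -m creep '[[0,0,0.1,0,0,0,1],[0,0,0.2,0,0,0,1]]' 80 | grep ori;python3 -c "
from h import *
print(env.state()['ft_torque'])"
```

```text
orientation: [3.141, 0.004, 0.34]
[-0.49529513  1.28097683  0.32257606]
orientation: [3.141, 0.004, 0.183]
[-0.49060986  1.3087135   0.42173232]
orientation: [-3.139, 0.001, 0.028]
[ 1.30808429 -0.27954021 -0.01775637]
```

```bash

python3 -m creep '[[0,0,0,0,0,0,1],[0,0,0,0,0,0,1]]' 80 ;python3 -c "
from h import *
s=env.state();print(s['ft_torque'],s['qpos'])
i=wrist();c=get_image('scene')['frame'][150:270,210:320]
cv2.imwrite('pics/w4.png',np.hstack([cv2.resize(i['frame'],(512,384)),cv2.resize(c,(288,384))])[:,:,::-1])"
```

```text
t: 17.68
tool_pos: [0.6009, 0.13, 0.1686]
orientation: [-3.138, -0.004, 0.028]
force: [-2.0, 1.4, 7.9]
finger_gap: 0.0002
finger_force: 3.8
[ 0.29426026  0.52874292 -0.00140207] [-2.46898044e-01  5.88171480e-01 -4.19862123e-04  1.57988454e+00
 -3.05627207e-03  9.69263951e-01 -1.78832125e+00]
```

View pics/w4.png

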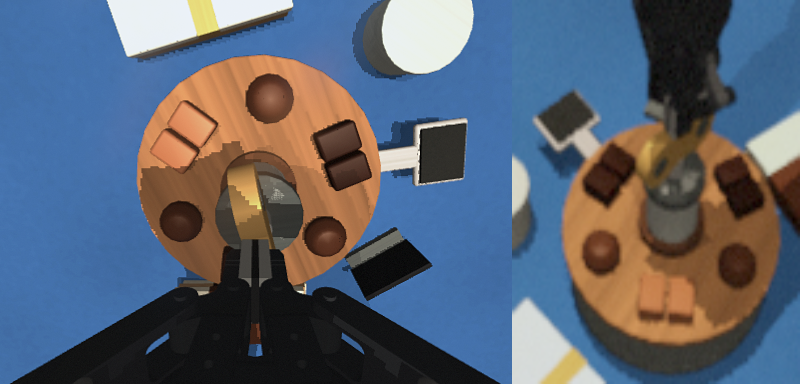

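The fingers have shut to 0 mm, so the plate slipped out of them. I need a closer look.

```bash
python3 -c "
from h import *
i=wrist()['frame'][130:340,180:340];c=get_image('scene')['frame'][165:235,220:290]
cv2.imwrite('pics/w5.png',np.hstack([cv2.resize(i,(396,520),interpolation=3),cv2.resize(c,(400,520),interpolation=3)])[:,:,::-1])"
```

```text
(no output)
```

View pics/w5.png

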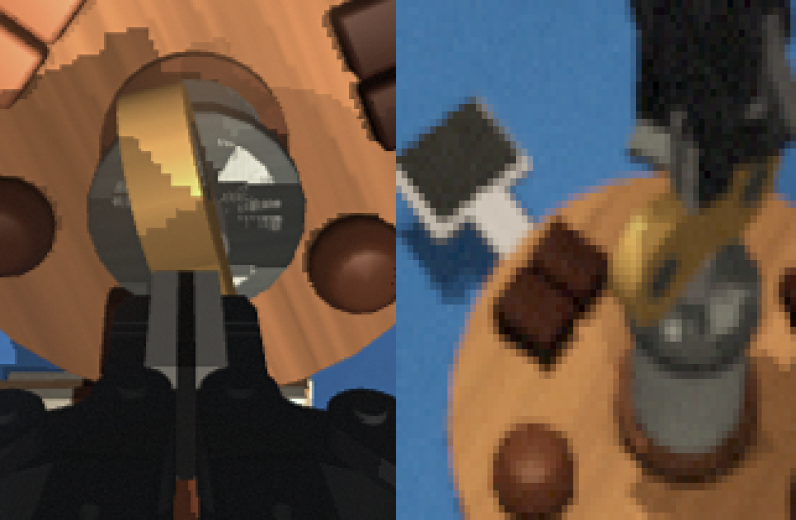

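```bash
python3 -m creep '[[0,0,0,0,0,0,0.5],[0,0,0,0,0,0,0],[0,0,0,0,0,0,0],[0,0,0,0,0,0,0]]' 60
python3 -c "
from h import *
s=env.state();print(s['ft_torque'],s['qpos'])
i=wrist()['frame'];c=get_image('scene')['frame'][165:235,220:290]
cv2.imwrite('pics/w6.png',np.hstack([cv2.resize(i[100:356,120:392],(425,400),interpolation=3),cv2.resize(c,(375,400),interpolation=3)])[:,:,::-1])"
```

```text
t: 18.38
tool_pos: [0.5999, 0.1271, 0.1654]
orientation: [3.141, 0.001, 0.026]
force: [0.1, 0.3, 0.9]
finger_gap: 0.0721
finger_force: 0.0
[ 0.02487338 -0.02618108 -0.02691395] [-2.45936496e-01  5.91574221e-01  2.33323354e-03  1.58333964e+00
 -1.22470839e-03  9.67633170e-01 -1.78834588e+00]
```

View pics/w6.png

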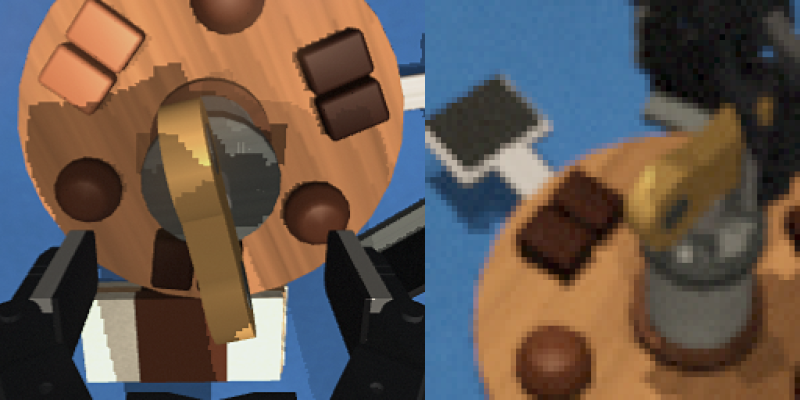

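The key is intact between the open fingers. Its ends are at about (236,165) and (270,314) in wrist pixels, turned relative to the tool.

```bash
python3 - <<'E'
from h import *
np.set_printoptions(precision=4,suppress=True)
i=wrist();s=env.state()
a,b=onz(i,(235.8,165.3),.201),onz(i,(270.4,314.4),.201)
print(a,b,(a+b)/2,np.linalg.norm(a-b),np.arctan2(*(b-a)[1::-1]),np.arctan2(*(a-b)[1::-1]),s["orientation"][2])
E
```

```text
[0.6473 0.1368 0.201 ] [0.566  0.1177 0.201 ] [0.6067 0.1272 0.201 ] 0.08360872088901716 -2.910710187142464 0.23088246644732913 0.025930198183781616
```

```bash
python3 -m creep '[[0,0,-0.13,0,0,0.03,0],[0,0,-0.26,0,0,0.04,0],[0,0,-0.26,0,0,0.04,0.6],[0,0,-0.26,0,0,0.04,1],[0,0,-0.26,0,0,0.04,1]]' 80
python3 -m creep '[[0,0,0,0,0,0,1],[0,0,0,0,0,0,1]]' 
python3 -c "
from h import *
print(env.state()['ft_torque'])"
for k in 1 2; do python3 -m creep '[[0,0,0.03,0,0,0,1],[0,0,0.03,0,0,0,1]]' | egrep 'ori|pos|gap'; python3 -c "
from h import *
print(env.state()['ft_torque'])"; done
```

```text
t: 19.15
tool_pos: [0.6002, 0.1276, 0.1619]
orientation: [3.142, -0.0, 0.23]
force: [0.5, -0.3, -0.2]
finger_gap: 0.0319
finger_force: 0.0
t: 19.4
tool_pos: [0.6003, 0.1276, 0.1622]
orientation: [3.141, -0.0, 0.232]
force: [-0.7, -1.2, 2.3]
finger_gap: 0.011
finger_force: 78.6
[-0.11307714  0.16333764  0.26551837]
tool_pos: [0.6003, 0.1276, 0.1622]
orientation: [3.141, -0.0, 0.208]
finger_gap: 0.0111
[-0.24107735  0.22485649  0.7527951 ]
tool_pos: [0.6003, 0.1276, 0.1622]
orientation: [3.141, -0.0, 0.185]
finger_gap: 0.011
[-0.27009875  0.24992742  1.06389213]
```

The torque climbs past 1 N m within 2.6° at that same angle, so this is the hard stop and the key is fully wound. I'll release it and go to the pedal.

```bash
python3 -m creep '[[0,0,0,0,0,0,0.6],[0,0,0,0,0,0,0.2],[0,0,0,0,0,0,0],[0,0,0,0,0,-0.45,0],[0,0,0,0,0,-0.9,0]]'|egrep 'pos|gap'
python3 -m creep '[[0,0,0,-0.01,0.45,0,0.5],[0,0,0,-0.02,0.9,0,1],[0,0,0,-0.02,0.9,0,1]]'|grep pos
python3 -m creep '[[0,0,0,-0.01,0.45,0,1],[0,0,0,-0.02,0.9,0,1],[0,0,0,-0.02,0.9,0,1],[0,0,0,-0.02,0.9,0,1]]'
python3 - <<'E'
from h import *
np.set_printoptions(precision=4,suppress=True)
s=env.state();R=Ro.from_euler('xyz',s['orientation']).as_matrix();print(s['qpos'],R.T@(np.array([.6285,-.0515,.055])-s['tool_pos']))
w=wrist();print([proj(w,[x])for x in([.6285,-.0505,.046],[.6,.1273,.2])])
a=get_image("scene");c=a['frame']
cv2.imwrite('pics/w7.png',np.hstack([cv2.resize(w['frame'],(512,384)),cv2.resize(c[150:270,190:280],(288,384))])[:,:,::-1])
E
```

```text
tool_pos: [0.5998, 0.1275, 0.2522]
finger_gap: 0.0854
tool_pos: [0.6151, 0.0321, 0.2517]
t: 21.4
tool_pos: [0.629, -0.0486, 0.2515]
orientation: [-3.14, 0.0, 0.184]
force: [-0.5, 0.9, -0.1]
finger_gap: -0.0001
finger_force: 0.0
[ 0.0568  0.5456 -0.0229  1.4077  0.0107  1.1891 -1.3536] [-0.001   0.0032  0.1965]
[array([[256.2195, 159.6126]]), array([[ 22.7895, 195.5785]])]
```

View pics/w7.png

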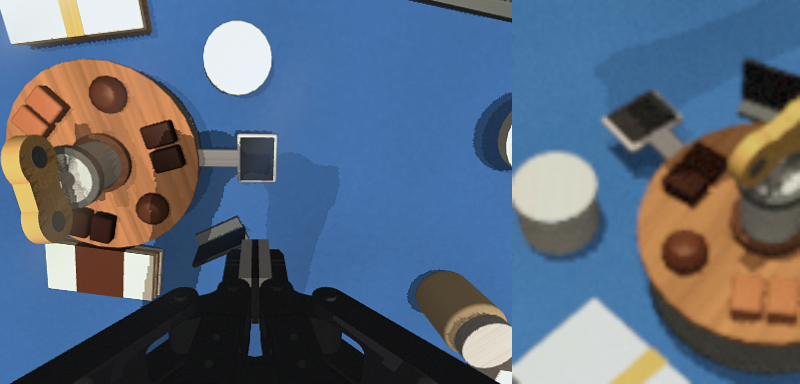

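The pad is at (257,157), within 3 px of where I predicted it, and the way down is clear. I'll go down, press and release.

```bash
python3 -m creep '[[0,0,0,0,0.02,0.5,1],[0,0,0,0,0.02,1,1],[0,0,0,0,0.02,1,1]]'|egrep 'pos|force'
python3 -m creep '[[0,0,0,0,0,0.4,1],[0,0,0,0,0,0.8,1],[0,0,0,0,0,0.9,1],[0,0,0,0,0,0.9,1]]'|egrep 'pos|force'
python3 -m creep '[[0,0,0,0,0,0.15,1],[0,0,0,0,0,0.25,1],[0,0,0,0,0,0.33,1],[0,0,0,0,0,0.4,1],[0,0,0,0,0,0.4,1]]'|egrep 'pos|force|t:'
```

```text
tool_pos: [0.6261, -0.05, 0.148]
force: [-1.6, 0.5, 0.4]
finger_force: 0.0
tool_pos: [0.6308, -0.0516, 0.0634]
force: [0.2, -0.3, 1.1]
finger_force: 0.0
t: 23.0
tool_pos: [0.629, -0.0521, 0.0211]
force: [0.1, 0.5, 0.8]
finger_force: 0.0
```

```bash
python3 - <<'E'
from h import *
np.set_printoptions(precision=3,suppress=True)
s=env.state();print(s['t'],s['tool_pos'],s['force'],s['ft_torque'],s['finger_gap'])
a=get_image("scene");old=cv2.resize(cv2.imread("pics/scene1.png"),(512,384))[:,:,::-1].astype(int)
b=get_image("scene");print(env.state()['force'])
d=np.abs(a['frame'].astype(int)-b['frame']).sum(2)
print("moving px disc",(d[190:265,225:315]>60).sum())
print("pad proj",proj(a,[[.629,-.0515,.046],[.628,-.05,.02],s['tool_pos']]))
np.save("pics/a.npy",b['frame'])
f=b['frame'].mean(2).astype(int);print(f[178:206:2,212:256:2])
print(old.mean(2).astype(int)[178:206:2,212:256:2])
E
```

```text
23.0 [ 0.629 -0.052  0.021] [0.131 0.472 0.816] [-0.047  0.007 -0.012] 7.048997939615459e-05
[-0.196  0.544  0.183]
moving px disc 0
pad proj [[230.168 185.096]
 [231.074 190.82 ]
 [230.464 190.244]]
[[117 112 103 102 100 103 102  55  31  22  19  23  23  35  69 103 104 102
  102 103 103 101]
 [119 113 101 101 101 104 105  70  76  26  28  22  50 102 103 101 102 103
  105 104 105 110]
 [115 117 116 106 106 102  93  58  75  29  21  21  24  63 102 103 103 103
  103 103 104 120]
 [116 118 119 110 102  73  30  39  69  32  22  18  29  23  65 104 104 107
  104 104 118 120]
 [116 117 120 138  49  35  21  28  36  59  21  21  24  22  25 116 103 106
  115 120 119 119]
 [117 117 117 138 175  42  29  27  25  19  26  23  18  60 104 104 107 120
  120 114 112 108]
 [114 116 115 114 137 168  31  31  28  28  27  50  91  99  91  97 112  75
   72  76  78  85]
 [116 115 116 119 102 114 115  30  24  40  86 112 104 101  94  70  75  75
   81  84  84  83]
 [116 115 116 113 103 100  97 116  68 116 101 127 125 102 102  98  69  78
   54  81  81  77]
 [116 116 117 118  76  55  55  95 116  76  56  71 127 122 110 1
[... 1005 characters left out ...]
9  99 155 172 112 117 119 118
  120 120 127 122]
 [113 116 114 116 114 139 160  62  50  63 126 190 193 194 169 118 119 121
  129 131 132  94]
 [116 117 117 114 103  97 130 159 113 142 130 181 194 193 194 167 123 132
  133 130 135  84]
 [115 115 114 116  86  62  59 126 144  84  56  90 183 194 191 170 129 134
  132 130 136  75]
 [117 114 115 114 113  80  54  56  58  54  55  58  89 178 167 129 128 135
  131 132 138  59]
 [169 124 114 114 115 113  80  59  57  55  57  56  59 123 133 125 130 135
  132 132 137 112]
 [206 173 116 117 117 117 112  73  56  66  70  72  99 131 131 124 133 133
  129 134 140 135]
 [207 204 129 117 113 115 114 113  78  73  97 128 128  65  47  67  96 117
  118 134 142 135]]
```

```bash
python3 - <<'E'
from h import *
b=np.load("pics/a.npy")
def asc(f,r0,r1,c0,c1,s=1):
    g=f[r0:r1:s,c0:c1:s].astype(int);sat=g[...,2]-g[...,0]
    for y in range(g.shape[0]): print(r0+y*s,''.join('~' if sat[y,x]>50 else ' .:-=+*#%@'[min(9,g[y,x].mean().astype(int)//26)] for x in range(g.shape[1])))
asc(b,150,206,205,260)
w=wrist();print(proj(w,[[.6285,-.0505,.046],[.6285,-.0505,.02],env.state()['tool_pos']]))
asc(w['frame'],120,320,150,350,4)
print(env.state()['tool_pos'],env.state()['force'])
E
```

```text
150 ~~~~~~~~~.       ........... .      .~~~~~~~~~~~~~~~~~~
151 ~~~~~~~~~:    .   . .....     .     .~~~~~~~~~~~~~~~~~~
152 ~~~~~~~~~..      .    .  .          .~~~~~~~~~~~~~~~~~~
153 ~~~~~~~~..       ..     .  . .    . .~~~~~~~~~~~~~~~~~~
154 ~~~~~~~~:..  ..    .  .   .    .    ~~~~~~~~~~~~~~~~~~~
155 ~~~~~~~~~  .   .            . ... ..~~~~~~~~~~~~~~~~~~~
156 ~~~~~~~~~.    .       . .  .  . .  .~~~~~~~~~~~~~~~~~~~
157 ~~~~~~~~~~       ... . .. ..    . .~~~~~~~~~~~~~~~~~~~~
158 ~~~~~~~~~~.          ...      .  ..~~~~~~~~~~~~~~~~~~~~
159 ~~~~~~~~~~~ . .. .  .. .   ...   .~~~~~~~~~~~~~~~~~~~~~
160 ~~~~~~~~~~~..           .   .    .~~~~~~~~~~~~~~~~~~~~~
161 ~~~~~~~~~~~~..    . .         ..  ~~~~~~~~~~~~~~~~~~~~~
162 ~~~~~~~~~~~~.. .   .   .       . .:~~~~~~~~~~~~~~~~~~~~
163 ~~~~~~~~~~~~~ .       .    .    ...~~~~~~~~~~~~~~~~~~~~
164 ~~~~~~~~~~~~~..      ...... ...... ~~~~~~~~~~~~~~~~~~~~
165 ~~~~~~~~~~~~~~.. .   ..     ....:. ~~~~~~~~~~~~~~~~~~~~
166 ~~~~~~~~~~~~~~..       .      ..::.~~~~~~~~~~~~~~~~~~~~
167 ~~~~~~~~~~~~~~~.             ...:::~~~~~~~~~~~~~~~~~~~~
168 ~~~~~~~~~~~~~~~.
[... 4473 characters left out ...]
    #=~~~~~~~~~~~~~
276 :~~~~~~~~~~~~~~-.     .:::  :::    #=~~~~~~~~~~~~~
280 ::~~~~~~~~~~~~~=.       -=. =.     #=~~~~~~~~~~~~~
284 :~~~~~~~~~~~~~~=:        =          ~~~~~~~~~~~~~~
288 :~~~~~:    ~~~~=:          .        ~~~~~~.   .~~~
292 ~~~~:       ~~~:          .          .~~~       .~
296 ~~~                                               
300 ~.     ..                                    .    
304                            .                      
308                           .                       
312                                                   
316                           .                       
[ 0.62977412 -0.05211518  0.02210791] [ 0.12088614 -0.01703175 -0.66109059]
```

No force yet, and the image code shows the pad hasn't moved: the fingertips sit higher than the reported TCP. I'll go down in small steps and watch the force.

```bash

python3 -m creep '[[0,0,0,0,0,0.05,1],[0,0,0,0,0,0.05,1]]'|egrep 'pos|^force'
python3 -m creep '[[0,0,0,0,0,0.05,1],[0,0,0,0,0,0.05,1]]'|egrep 'pos|^force'
python3 -m creep '[[0,0,0,0,0,0.05,1],[0,0,0,0,0,0.05,1]]'|egrep 'pos|^force'
```

```text
tool_pos: [0.6297, -0.0521, 0.0169]
force: [0.6, -0.3, 0.1]
tool_pos: [0.6298, -0.0523, 0.012]
force: [0.3, 0.2, 3.6]
tool_pos: [0.6297, -0.0523, 0.007]
force: [-0.1, -0.6, 4.4]
```

```bash
cat >chk.py <<'E'
from h import *
a=np.load("pics/a.npy");b=get_image("scene")["frame"]
t=a[183:198,214:226]
m=cv2.matchTemplate(b[175:212,206:236],t,cv2.TM_CCOEFF_NORMED);_,v,_,l=cv2.minMaxLoc(m);print("pad shift",l[0]-8,l[1]-8,round(v,3))
c=get_image("scene")["frame"];d=np.abs(c.astype(int)-b).sum(2);print("disc moving px",(d[195:265,225:315]>60).sum(),"disc changed",(np.abs(c.astype(int)-a).sum(2)[205:265,230:310]>90).sum())
# sign, tin
for n,(r0,r1,c0,c1) in dict(sign=(168,188,258,290),tin=(198,230,188,218)).items(): print(n,(np.abs(c.astype(int)-a).sum(2)[r0:r1,c0:c1]>90).sum(),end=" ")
s=env.state();print(s["t"],np.round(s["tool_pos"],4),np.round(s["force"],1))
E
python3 chk.py
python3 -m creep '[[0,0,0,0,0,0.05,1],[0,0,0,0,0,0.05,1]]'|egrep 'pos|^force'; python3 chk.py
```

```text
pad shift 0 2 0.949
disc moving px 0 disc changed 0
sign 0 tin 0 24.0 [ 0.6297 -0.0523  0.0071] [-0.7 -0.9  4.5]
tool_pos: [0.6297, -0.0522, 0.002]
force: [-0.6, -1.0, 4.8]
pad shift 0 3 0.925
disc moving px 0 disc changed 322
sign 0 tin 0 24.35 [ 0.6297 -0.0521  0.002 ] [ 0.1 -0.8  4.2]
```

```bash

python3 -m creep '[[0,0,0,0,0,0.05,1],[0,0,0,0,0,0.1,1],[0,0,0,0,0,0.13,1]]'|egrep 'pos|^force'; python3 chk.py
python3 -m creep '[[0,0,0,0,0,0.03,1],[0,0,0,0,0,0.03,1]]'|egrep 'pos|^force'
python3 -m creep '[[0,0,0,0,0,0.03,1],[0,0,0,0,0,0.03,1]]'|egrep 'pos|^force'; python3 chk.py
```

```text
tool_pos: [0.6297, -0.0512, -0.0096]
force: [-5.6, -0.1, 22.9]
pad shift 1 6 0.89
disc moving px 873 disc changed 836
sign 0 tin 0 24.825 [ 0.6297 -0.0512 -0.0092] [-4.1  0.9 13.5]
tool_pos: [0.6298, -0.0511, -0.0098]
force: [-6.8, 1.3, 25.9]
tool_pos: [0.6299, -0.051, -0.0105]
force: [-9.3, 1.7, 36.6]
pad shift 1 6 0.875
disc moving px 794 disc changed 864
sign 0 tin 0 25.425 [ 0.6299 -0.0511 -0.0104] [-10.4   0.9  38.2]
```

The pad is on its stop: it has moved 6 px and the force is climbing steeply. The disc is turning, so I'll lift off and let the spring run down.

```bash

python3 -m creep '[[0,0,0,0,0,-0.3,1],[0,0,0,0,0,-0.7,1],[0,0,0,0,0,-1,1],[0,0,0,0,0,-1,1]]'|egrep 'pos|^force'
python3 -m creep '[[0,0,0,0,0,-0.5,1],[0,0,0,0,0,-1,1],[0,0,0,0,0,-1,1],[0,0,0,0,0,-1,1],[0,0,0,0,0,-1,1]]'|egrep 'pos|^force'; python3 chk.py
for k in 1 2 3 4; do python3 -m creep '[[0,0,0,0,0,0,1],[0,0,0,0,0,0,1],[0,0,0,0,0,0,1],[0,0,0,0,0,0,1],[0,0,0,0,0,0,1]]'|grep t: ; python3 chk.py; done
```

```text
tool_pos: [0.6309, -0.0519, 0.0848]
force: [0.0, -0.1, -0.2]
tool_pos: [0.6278, -0.0519, 0.1802]
force: [0.4, -0.6, 0.4]
pad shift 0 0 0.943
disc moving px 521 disc changed 887
sign 23 tin 0 26.65 [ 0.6284 -0.052   0.1809] [-0.2 -0.2  0.2]
t: 27.28
pad shift 0 0 0.942
disc moving px 0 disc changed 1050
sign 24 tin 0 27.375 [ 0.6294 -0.0521  0.1829] [-0.  -0.5 -0.3]
t: 28.0
pad shift 0 0 0.942
disc moving px 0 disc changed 1055
sign 24 tin 0 28.1 [ 0.6294 -0.0521  0.1828] [-1.4 -0.9  0.2]
t: 28.72
pad shift 0 0 0.941
disc moving px 0 disc changed 1048
sign 24 tin 0 28.825 [ 0.6294 -0.0521  0.1828] [-0.4  0.9 -0.4]
t: 29.45
pad shift 0 0 0.942
disc moving px 0 disc changed 1045
sign 24 tin 0 29.55 [ 0.6295 -0.0521  0.1829] [0.7 0.1 0.2]
```

```bash
python3 - <<'E'
from h import *
i=get_image("scene");old=cv2.resize(cv2.imread("pics/scene1.png"),(512,384))[:,:,::-1]
th=np.radians(np.arange(0,360,1));rr=np.linspace(.07,.105,20)
P=np.array([[.6+r*np.cos(t),.1273+r*np.sin(t),.075] for t in th for r in rr]);uv=proj(i,P).astype(np.float32).reshape(360,20,2)
f=lambda im:cv2.remap(np.ascontiguousarray(im).astype(np.float32),uv[...,0],uv[...,1],1)
A,B=f(old),f(i["frame"])
sc=[np.corrcoef(np.roll(A,-k,0).ravel(),B.ravel())[0,1] for k in range(360)]
o=np.argsort(sc)[::-1][:5];print("cw deg",o,np.array(sc)[o],"rad",np.radians(o[0]))
d=np.abs(i["frame"].astype(int)-old).sum(2);ys,xs=np.nonzero(d[165:190,255:292]>110);print(len(ys))
ys,xs=np.nonzero(np.abs(i["frame"].astype(int)-np.load("pics/a.npy")).sum(2)[168:188,258:290]>90);print(xs.min()+258,xs.max()+258,ys.min()+168,ys.max()+168)
E
```

```text
cw deg [305 304 306 303 307] [0.78673485 0.78524404 0.78120187 0.77673027 0.76941614] rad 5.323254218582705
196
265 289 181 187
```

```bash
python3 -c "
from station import env
print(env.job_done())"
```

```text
the job is handed in; nothing more can be done
None
```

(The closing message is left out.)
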